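# Fill the ink rack and shut its bail

### The job

Fill the little wooden ink rack: slide the two loose ink bottles into its two empty bays, one to a bay and right to the back, then swing the wire bail over to the front and fully down across them so that a passing sleeve cannot knock them out. The caps are only set on, so keep the bottles upright on the counter and do not pick them up. Leave the other things on the counter where they are.

Things in the scene. Friction and masses are not known exactly. Their poses are not given: they have to be found in the camera images.
- bottle_a_mid (a point): One of three alike ink bottles (colours do not matter, names are dealt at random), 40 to 90 g. Round, 35 mm across up to 56 mm; white cap 24 mm across, top at 80 mm. Point: its centre, 40 mm above its underside; z up the bottle. Two stand loose on the counter, one already in bay_2. Pushed lower than 20 mm, or by an upright face reaching that low, it slides without tipping
- bottle_b_mid (a point): One of three alike ink bottles (colours do not matter, names are dealt at random), 40 to 90 g. Round, 35 mm across up to 56 mm; white cap 24 mm across, top at 80 mm. Point: its centre, 40 mm above its underside; z up the bottle. Two stand loose on the counter, one already in bay_2. Pushed lower than 20 mm, or by an upright face reaching that low, it slides without tipping
- bottle_c_mid (a point): One of three alike ink bottles (colours do not matter, names are dealt at random), 40 to 90 g. Round, 35 mm across up to 56 mm; white cap 24 mm across, top at 80 mm. Point: its centre, 40 mm above its underside; z up the bottle. Two stand loose on the counter, one already in bay_2. Pushed lower than 20 mm, or by an upright face reaching that low, it slides without tipping
- rack: Light wooden rack fixed to the counter, 49 mm deep (x), 172 wide (y): three bays in a row, open at front and top. Origin: on the counter, -x is the open front, y along the row. Mouths at x = -23 mm, inner face of the back at x = +18; bays 48 mm wide; floor level with the counter, no sill. Dividers 6 mm thick, 38 high; back 45 high; side panels 8 thick, 56 high, with ears to 81 mm that carry the bail
- bay_0 (a point): End bay on the rack's +y side (nearest the robot), empty. Point: where the centre of a bottle pushed home to the back lies (within about 2 mm in depth): on the bay's middle line, at rack x = -1 mm, 40 mm above the counter; axes as the rack's
- bay_1 (a point): Middle bay (rack y = 0), empty. Point: where the centre of a bottle pushed home to the back lies (within about 2 mm in depth): on the bay's middle line, at rack x = -1 mm, 40 mm above the counter; axes as the rack's
- bay_2 (a point): End bay on the rack's -y side (farthest from the robot), already filled. Point: where the centre of a bottle pushed home to the back lies (within about 2 mm in depth): on the bay's middle line, at rack x = -1 mm, 40 mm above the counter; axes as the rack's
- bail (a joint): Angle (rad) of the steel wire bail about a level axis along the rack's y, at rack x = -1 mm and 68 mm above the counter. 0: shut, against its stop. 2.34: bar straight up (104 mm high). Grows as it swings up and over to the back, end stop 3.3; starts leaning back at 2.7 to 3.2. Stiff pivots: it stays where it is left, even past the top; about 1 N at the bar moves it
- bail_bar (a point): Middle of the bail's cross bar, 6 mm thick, along the rack's y over its whole width, 36 mm from the pivot axis; moves with the bail. Shut, it lies across the mouths at rack x = -27 mm, 43 mm above the counter, 5 mm in front of bottles that are home; leaning fully back it is at rack x = +28 mm, 89 mm up
- charcoal_box_mid (a point): the pale cardboard box on the far side of the work, 105 x 52 x 18 mm, lying flat, long side along its x axis. A bystander; the point is its centre
- paint_tube_mid (a point): the green-and-white paint tube with a white cap, 40 x 116 x 30 mm, lying on the counter to the right. A bystander; the point lies half-way up over its origin
- gesso_jar_mid (a point): the white jar with a dark lid, 67 mm across and 80 mm tall, standing beyond the far end of the rack. A bystander; the point is its centre
There are look-alikes about, which are no part of the job. What is shaped like the part that bears bottle_c_mid but yellow is not meant.

How it is judged:
By the outcome, as a careful person would: the job done as asked, in the order asked, and still so for the second after the job is handed in, with the robot touching nothing.
It also fails if it takes over 72 s, if anything falls off the work surface, if the arm or the gripper's body presses on something with over 40 N, if the wrist force passes 120 N, or if a joint passes its speed limit or range.

### The arm

A 6-joint arm with a two-finger parallel gripper is mounted at the origin on a cart in front of the work surface, level with it; the furniture and walls round the work are solid. World frame = base frame: x ahead of the robot, y to its left, z up, the work surface at z = 0. Lengths are in m, angles in degrees, forces in N, time in s.
With the tool pointing down it reaches from about 0.3 to 0.825 m from the base axis. Payload 5.4 kg.
Tool frame: the origin (TCP) lies on the mounting face of the last link; the fingertips stand 190 mm ahead of it and the grasp point (between the pads) lies 171 mm ahead of it; z points along the fingers, y is the line along which they close (so a half turn about z gives the same grasp; the last joint's range is limited). The gripper opens to 92 mm and grips with 3 to 60 N. Pads are 20 mm wide; open, the fingers measure 128 mm over their backs; the gripper's body (75 mm by 189 mm) begins 69 mm behind the grasp point.
Start: joints at [53.222, 9.076, 91.501, -0, 79.423, -12.038], TCP at [0.241, 0.522, 0.405] pointing down, gripper open.
Joint ranges: [-166.64, 166.64], [-54.1, 131.32], [10.49, 154.53], [-73.88, 253.88], [9.74, 151.15], [-171.62, 171.62]. Speed limits (degrees/s): [147.25, 147.25, 180, 180, 180, 180].

### API

Orientations are given as [roll, pitch, yaw] about the fixed x, y, z axes, in that order (R = Rz(yaw) Ry(pitch) Rx(roll)).
In Python, from workcell import * gives the robot as it stands.
- The arm moves only by the tool apply_moves, never from a script. Its argument "increments" is one flat list of numbers, 7 for each row, row after row: the turn, a rotation vector about the tool's x, y, z in rad, then the shift along the tool's x, y, z in m, then the opening, from -1 (shut) to 1 (fully open), so that 0 is half open. A call has 1 to 12 rows; each row shifts and turns the commanded pose from where the row before left it, along the tool's axes as they then stand; what a row does not reach is not made up. A row lasts 1/12 s, in which the tool goes at most 41.7 mm and 7.16 degrees, less where a joint would pass 70% of its speed; a pose out of reach is approached as far as the arm can. A call is refused whole if a number of a shift passes 0.0417 or a number of a turn 0.125, either way. A call with a gripper value outside its range is refused whole. The fingers move at their own pace and stop on an object; "grip_force" is the grip in N (left out, the last holds). Time passes only in rows, so rows that do not move let the fingers close. It gives the time, the measured TCP pose, the force, the opening and the grip force at its end, in the units of the state.
- get_obs(): the state, without advancing time (a new reading comes with each control period).
- camera(name): name is "scene" or "top" or "wrist"; returns (picture, depth): 384x512x3 uint8, red, green, blue; 384x512 float32, m along the optical axis (not along the pixel's ray), 0 where there is no reading.
- camera_info(name): a dict with "fx", "fy", "cx", "cy" (pixels), "world_from_camera" (4x4, takes a point from camera to world coordinates); the wrist camera has in their place "mount" (4x4, takes a point from camera to tool coordinates, whose origin is the TCP and whose axes are the flange's). Camera axes: x right, y down, z forward; pixel columns grow to the right and rows downward; lengths in m; the calibration is good to about 2 mm. A picture is of the moment at which its call begins: read the wrist's pose just before it. camera_info takes no time and is no camera call.
- hand_in(): hands the job in; it is judged then, once.
The state is a dict: "clock": time; "joints": joint angles; "qvel": joint speeds; "joint_torque": joint torques, N m; "eef_pos": TCP position; "eef_rot": TCP orientation; "ft_force": force on the tool from outside, world axes, zero at the start; "wrist_torque": the same for the moment, N m; "grip_width": finger opening in m; "finger_force": force on a finger pad.
Only numpy, scipy, OpenCV 4.12 (cv2) and the standard library are available. Lean on these libraries where they do the work, as an engineer would, in place of code of your own. Each camera call takes 0.05 s, during which the arm holds its last target. There are 200 camera calls.

## Working session

There is one attempt and no reset: what is moved stays moved. The work goes in short steps, Python scripts to look and compute and a tool call to move; the robot and the scene stay as the last step left them, time stands still between calls to the robot, and variables do not carry over. Pictures are saved under pics/ and viewed, at most 12 in all, crops included, and the job is handed in when it is done.

Besides the shell and the picture viewer there is one more tool, called after ">>>" in YAML: its name, and indented under it one key for each argument. apply_moves: Moves the arm, as the interface text tells. Its arguments: {"type":"object","properties":{"increments":{"type":"array"},"grip_force":{"type":"number"}},"required":["increments"]}

```bash
mkdir -p pics
cat > h.py <<'E'
from workcell import *
import numpy as np, cv2
def grab(n):
    o=get_obs(); p,d=camera(n); i=camera_info(n); np.savez(f'/tmp/{n}.npz',p=p,d=d); return p,d,i,o
def pts(d,i,T):
    v,u=np.mgrid[:d.shape[0],:d.shape[1]]
    P=np.stack([(u-i['cx'])/i['fx']*d,(v-i['cy'])/i['fy']*d,d],-1)
    return P@T[:3,:3].T+T[:3,3]
E
python3 - <<'E'
from h import *
a,d,i,o=grab('top'); b,_,_,_=grab('scene')
cv2.imwrite('pics/top.png',a[...,::-1]); cv2.imwrite('pics/scene.png',b[...,::-1])
print(o['eef_pos'],o['eef_rot'],o['grip_width'],o['clock']); print(i)
E
```

```text
[0.24049604 0.52200301 0.40372859] [-1.79895495e+02 -2.22545689e-02  1.55257537e+02] 0.09169737501677722 0.0
{'fx': 438.2167722788043, 'fy': 438.2167722788043, 'cx': 258.2198711471906, 'cy': 191.10645339902638, 'world_from_camera': array([[-0.00758304, -0.98605276,  0.16626021,  0.37577351],
       [-0.99986143,  0.00501261, -0.01587441, -0.18639061],
       [ 0.01481961, -0.16635755, -0.98595413,  1.0628409 ],
       [ 0.        ,  0.        ,  0.        ,  1.        ]])}
```

View pics/top.png

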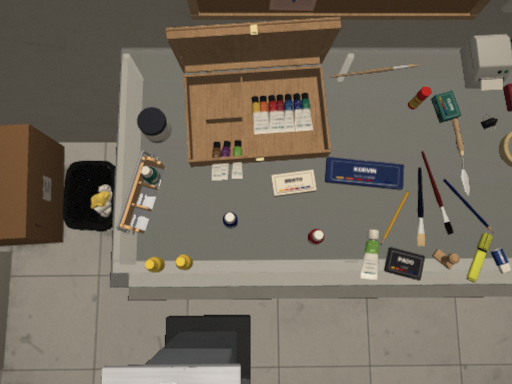

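View pics/scene.png

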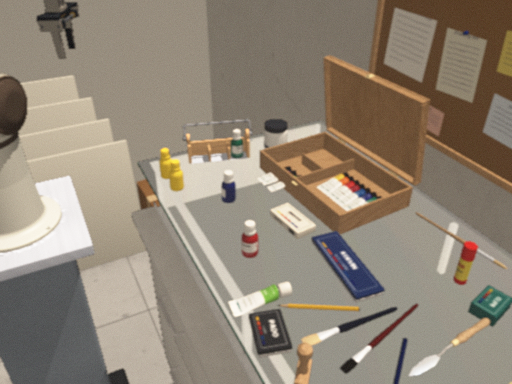

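Top view: the rack is at about (142,193), open to the right, with the bail leaning left and a teal bottle in its far bay (150,174). Candidates for the loose bottles:
- Blue at (230,218): wanted.
- Red at (316,236): wanted.
- Yellow at (153,265) and (184,262): look-alikes, excluded by the description.

Next I'll measure positions and check the choice in a close crop.

Run:
```python
from h import *
z=np.load('/tmp/top.npz');i=camera_info('top');P=pts(z['d'],i,i['world_from_camera']);p=z['p']
def show(n,u0,u1,v0,v1):
    Q=P[v0:v1,u0:u1].reshape(-1,3)
    m=(Q[:,2]>.07)&(Q[:,2]<.09);print(n,'cap',np.median(Q[m],0).round(4),(Q[m].min(0)+Q[m].max(0))[:2].round(4)/2,np.ptp(Q[m],axis=0).round(3),m.sum())
show('blue',215,245,205,232);show('red',303,330,222,248);show('yel1',143,165,252,275);show('yel2',174,194,252,272);show('teal',143,158,165,182)
for n,(u,v) in dict(jar=(152,121),box=(294,183),tube=(371,255),chest=(200,160),sach=(220,172),ledge=(123,200)).items(): print(n,P[v,u].round(3))
# rack wood
hsv=cv2.cvtColor(p,cv2.COLOR_RGB2HSV)
R=P[145:240,112:170];H=hsv[145:240,112:170]
m=(H[...,0]<22)&(H[...,1]>80)&(R[...,2]>.03)&(R[...,2]<.1)
q=R[m];print(len(q),np.histogram(q[:,2],bins=[.03,.035,.04,.05,.06,.07,.08,.09,.1]))
for lo,hi in((.034,.042),(.042,.05),(.074,.086)):
    k=q[(q[:,2]>lo)&(q[:,2]<hi)]; print(lo,len(k));
    if len(k)>4: print(cv2.minAreaRect(k[:,:2].astype(np.float32)*1000))
c=cv2.resize(p[135:285,105:345],None,fx=3.3,fy=3.3,interpolation=cv2.INTER_CUBIC);cv2.imwrite('pics/crop.png',c[...,::-1])
```

```text
blue cap [ 0.4825 -0.138   0.0784] [ 0.48195 -0.1369 ] [0.02  0.021 0.011] 77
red cap [ 0.4412 -0.3364  0.0785] [ 0.44035 -0.33705] [0.02  0.021 0.011] 77
yel1 cap [0.3777 0.0381 0.0784] [0.37865 0.03885] [0.02  0.021 0.012] 85
yel2 cap [ 0.3837 -0.0297  0.0785] [ 0.3847  -0.02935] [0.02  0.02  0.013] 84
teal cap [0.5899 0.0539 0.0779] [0.5911 0.0541] [0.021 0.016 0.016] 68
jar [0.708 0.044 0.081]
box [ 0.571 -0.29   0.019]
tube [ 0.397 -0.471  0.013]
chest [ 0.62  -0.066  0.058]
sach [ 0.601 -0.11   0.011]
ledge [ 0.535  0.127 -0.002]
597 (array([ 65, 121, 251,  61,  23,  59,  16,   1]), array([0.03 , 0.035, 0.04 , 0.05 , 0.06 , 0.07 , 0.08 , 0.09 , 0.1  ]))
0.034 173
((540.8209838867188, 72.34442138671875), (49.0658073425293, 168.2506103515625), 74.22776794433594)
0.042 220
((540.9083251953125, 72.75311279296875), (49.32999801635742, 163.97262573242188), 74.33059692382812)
0.074 64
((541.201904296875, 69.30816650390625), (21.325681686401367, 172.89178466796875), 74.36042022705078)
```

View pics/crop.png

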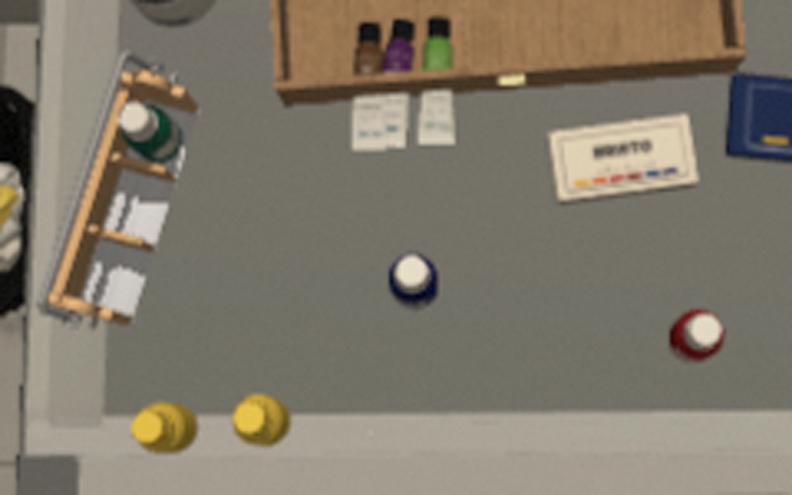

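Crop shows the blue bottle at (413,278) and red at (697,333), both loose with white caps. The yellow pair at (163,427) and (260,420) stay put. The near and middle bays are empty, and the bail is behind the rack. Blue goes to bay_0 and red to bay_1. First, turn the tool to the rack's yaw (74.3°).

>>> apply_moves:
  increments: [0, 0, 0.118, 0, 0, 0, 0.2, 0, 0, 0.118, 0, 0, 0, 0.2, 0, 0, 0.118, 0, 0, 0, 0.2, 0, 0, 0.118, 0, 0, 0, 0.2, 0, 0, 0.118, 0, 0, 0, 0.2, 0, 0, 0.118, 0, 0, 0, 0.2, 0, 0, 0.118, 0, 0, 0, 0.2, 0, 0, 0.118, 0, 0, 0, 0.2, 0, 0, 0.118, 0, 0, 0, 0.2, 0, 0, 0.118, 0, 0, 0, 0.2, 0, 0, 0.118, 0, 0, 0, 0.2, 0, 0, 0.115, 0, 0, 0, 0.2]
  grip_force: 8

```text
clock: 1.1
eef_pos: [0.2406, 0.5221, 0.4041]
eef_rot: [-180.0, 0.1, 74.0]
ft_force: [0.1, 0.4, -0.7]
grip_width: 0.0551
finger_force: 0.0
```

```bash
cat >> h.py <<'E'
from scipy.spatial.transform import Rotation as Ro
A=np.deg2rad(74.3); RX=np.array([np.cos(A),np.sin(A)]); RY=np.array([-np.sin(A),np.cos(A)]); O=np.array([.541,.0715])
def to_world(rx,ry): return O+rx*RX+ry*RY
def to_rack(p): p=np.asarray(p)[:2]-O; return np.array([p@RX,p@RY])
def delta(xy,z):
    o=get_obs();R=Ro.from_euler('xyz',o['eef_rot'],degrees=True)
    D=R.inv().apply(np.array([*xy,z])-o['eef_pos'])
    e=(R.inv()*Ro.from_euler('xyz',[180,0,74.3],degrees=True)).as_rotvec()
    print('pos',o['eef_pos'].round(4),'rot',o['eef_rot'].round(2),'tool shift',D.round(4),'turn',e.round(4),'w',o['grip_width'].round(4),'ft',np.round(o['ft_force'],1),'t',o['clock'])
E
python3 - <<'E'
from h import *
delta((.482,-.1375),.40)
z=np.load('/tmp/top.npz');i=camera_info('top');P=pts(z['d'],i,i['world_from_camera']);p=z['p']
R=P[140:245,108:170].reshape(-1,3);k=(R[:,2]>.083)&(R[:,2]<.12)
Q=R[k];r=np.array([to_rack(q) for q in Q]);print('bail?',len(Q));print(np.c_[r,Q[:,2]][::max(1,len(Q)//25)].round(3))
E
```

```text
Traceback (most recent call last):
  File "h.py", line 17, in delta
    print('pos',o['eef_pos'].round(4),'rot',o['eef_rot'].round(2),'tool shift',D.round(4),'turn',e.round(4),'w',o['grip_width'].round(4),'ft',np.round(o['ft_force'],1),'t',o['clock'])
                                                                                                                ^^^^^^^^^^^^^^^^^^^^^
AttributeError: 'float' object has no attribute 'round'
```

```bash
sed -i "s/o\['grip_width'\].round(4)/round(o['grip_width'],4)/" h.py
python3 - <<'E'
from h import *
delta((.482,-.1375),.40)
z=np.load('/tmp/top.npz');i=camera_info('top');P=pts(z['d'],i,i['world_from_camera']);p=z['p']
R=P[140:245,108:170].reshape(-1,3);k=(R[:,2]>.083)&(R[:,2]<.12)
Q=R[k];r=np.array([to_rack(q) for q in Q]);print('bail?',len(Q));print(np.c_[r,Q[:,2]][::max(1,len(Q)//25)].round(3))
E
```

```text
pos [0.2406 0.5221 0.4041] rot [-1.7998e+02  6.0000e-02  7.3970e+01] tool shift [-0.5672  0.4142  0.0045] turn [-0.0004  0.0011 -0.0058] w 0.0551 ft [ 0.1  0.4 -0.7] t 1.1
bail? 261
[[ 0.011 -0.089  0.104]
 [ 0.005 -0.093  0.088]
 [ 0.013 -0.083  0.1  ]
 [ 0.009 -0.079  0.101]
 [ 0.009 -0.072  0.101]
 [ 0.009 -0.064  0.101]
 [ 0.014 -0.053  0.102]
 [ 0.012 -0.046  0.104]
 [ 0.012 -0.039  0.103]
 [ 0.009 -0.032  0.106]
 [ 0.014 -0.023  0.102]
 [ 0.012 -0.016  0.103]
 [ 0.011 -0.006  0.108]
 [ 0.008 -0.     0.104]
 [ 0.011  0.009  0.101]
 [ 0.011  0.019  0.104]
 [ 0.009  0.025  0.104]
 [ 0.013  0.035  0.102]
 [ 0.01   0.042  0.106]
 [ 0.009  0.048  0.102]
 [ 0.011  0.058  0.107]
 [ 0.011  0.065  0.102]
 [ 0.009  0.071  0.1  ]
 [ 0.015  0.081  0.101]
 [ 0.011  0.087  0.101]
 [ 0.007  0.09   0.095]
 [ 0.002  0.093  0.086]]
```

>>> apply_moves:
  increments: [0, 0, 0, -0.0315, 0.023, 0, 0.2, 0, 0, 0, -0.0315, 0.023, 0, 0.2, 0, 0, 0, -0.0315, 0.023, 0, 0.2, 0, 0, 0, -0.0315, 0.023, 0, 0.2, 0, 0, 0, -0.0315, 0.023, 0, 0.2, 0, 0, 0, -0.0315, 0.023, 0, 0.2, 0, 0, 0, -0.0315, 0.023, 0, 0.2, 0, 0, 0, -0.0315, 0.023, 0, 0.2, 0, 0, 0, -0.0315, 0.023, 0, 0.2]

```text
clock: 1.85
eef_pos: [0.3631, 0.1915, 0.4044]
eef_rot: [-180.0, 0.0, 74.3]
ft_force: [1.7, 0.2, 0.0]
grip_width: 0.055
finger_force: 0.0
```

>>> apply_moves:
  increments: [0, 0, 0, -0.0315, 0.023, 0, 0.2, 0, 0, 0, -0.0315, 0.023, 0, 0.2, 0, 0, 0, -0.0315, 0.023, 0, 0.2, 0, 0, 0, -0.0315, 0.023, 0, 0.2, 0, 0, 0, -0.0315, 0.023, 0, 0.2, 0, 0, 0, -0.0315, 0.023, 0, 0.2, 0, 0, 0, -0.0315, 0.023, 0, 0.2, 0, 0, 0, -0.0315, 0.023, 0, 0.2, 0, 0, 0, -0.0315, 0.023, 0, 0.2, 0, 0, 0, 0, 0, 0, 0.2]

```text
clock: 2.68
eef_pos: [0.4868, -0.1409, 0.4041]
eef_rot: [180.0, 0.1, 74.0]
ft_force: [0.0, 0.1, 0.5]
grip_width: 0.0547
finger_force: 0.0
```

Run:
```python
from h import *
delta((.482,-.1375),.202)
p,d,i,o=grab('wrist');R=Ro.from_euler('xyz',o['eef_rot'],degrees=True)
T=np.eye(4);T[:3,:3]=R.as_matrix();T[:3,3]=o['eef_pos'];P=pts(d,i,T@np.array(i['mount']));Q=P.reshape(-1,3);Q=Q[d.ravel()>0]
m=(Q[:,2]>.06)&(Q[:,2]<.09)&(np.hypot(Q[:,0]-.482,Q[:,1]+.137)<.05);q=Q[m]
print('n',m.sum());c=q[q[:,2]>.075]
if len(c):print('capmid',(c.min(0)+c.max(0))/2,np.ptp(c,axis=0),np.median(c,0))
cv2.imwrite('pics/w1.png',p[...,::-1])
```

```text
pos [ 0.4868 -0.1409  0.4041] rot [1.7998e+02 1.2000e-01 7.3990e+01] tool shift [ 0.0024 -0.0056  0.2021] turn [ 0.0004  0.0021 -0.0054] w 0.0547 ft [0.  0.1 0.5] t 2.6833
n 466
capmid [ 0.48674017 -0.13632944  0.07804724] [0.02184323 0.02144987 0.00588226] [ 0.48728079 -0.13581856  0.0786365 ]
```

View pics/w1.png

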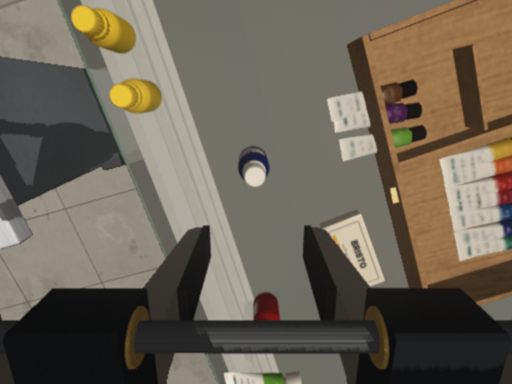

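Wrist view: blue bottle at (254,168), centred between the fingers. The wrist camera puts it about 5 mm farther out than the top camera did, so I'll measure the rack with the wrist camera too.

>>> apply_moves:
  increments: [0, 0, 0, 0.035, -0.005, 0, 0.2, 0, 0, 0, 0.035, -0.005, 0, 0.2, 0, 0, 0, 0.035, -0.005, 0, 0.2, 0, 0, 0, 0, 0, 0, 0.2, 0, 0, 0, 0, 0, 0, 0.2]

```text
clock: 3.15
eef_pos: [0.4992, -0.0281, 0.4044]
eef_rot: [-180.0, 0.0, 74.6]
ft_force: [0.2, -0.8, 0.8]
grip_width: 0.0552
finger_force: 0.0
```

```bash
cat >> h.py <<'E'
def wrist():
    p,d,i,o=grab('wrist');R=Ro.from_euler('xyz',o['eef_rot'],degrees=True)
    T=np.eye(4);T[:3,:3]=R.as_matrix();T[:3,3]=o['eef_pos'];P=pts(d,i,T@np.array(i['mount']));P[d<=0]=9
    return p,P
E
python3 - <<'E'
from h import *
delta((.487,-.1363),.202)
p,P=wrist();hsv=cv2.cvtColor(p,cv2.COLOR_RGB2HSV)
def cap(x,y):
    Q=P.reshape(-1,3);c=Q[(Q[:,2]>.074)&(Q[:,2]<.086)&(np.hypot(Q[:,0]-x,Q[:,1]-y)<.02)]
    print('cap',len(c),((c.min(0)+c.max(0))/2).round(4) if len(c) else '')
cap(.487,-.136);cap(.595,.055)
near=(np.hypot(P[...,0]-O[0],P[...,1]-O[1])<.12)
m=near&(hsv[...,0]<22)&(hsv[...,1]>80)
for lo,hi in((.034,.041),(.041,.048),(.052,.06),(.076,.086)):
    k=P[m&(P[...,2]>lo)&(P[...,2]<hi)]; print(lo,len(k))
    if len(k)>20:
        print(cv2.minAreaRect(k[:,:2].astype(np.float32)*1000)); r=np.array([to_rack(q) for q in k]); print('rack ext',r.min(0).round(4),r.max(0).round(4))
        if lo<.04:
            f=r[r[:,0]<.01]; print('div y hist',np.histogram(f[:,1],bins=np.arange(-.095,.1,.005)))
np.save('/tmp/P.npy',P);cv2.imwrite('pics/w2.png',p[...,::-1])
E
```

```text
pos [ 0.4992 -0.0281  0.4044] rot [-179.95    0.     74.56] tool shift [-0.1076  0.0172  0.2024] turn [-0.0008  0.      0.0046] w 0.0552 ft [ 0.2 -0.8  0.8] t 3.15
cap 298 [ 0.4872 -0.1357  0.0776]
cap 499 [0.5955 0.0567 0.0774]
0.034 574
((543.8632202148438, 68.5740966796875), (39.20491409301758, 163.23248291015625), 74.22023010253906)
rack ext [-0.0218 -0.0851] [0.0176 0.0781]
div y hist (array([  0,   1,  58,   0,   0,   0,   0,   0,   0,   0,   0,   0, 115,
        67,   0,   0,   0,   0,   0,   0,   0,   0,   0, 163,  16,   0,
         0,   0,   0,   0,   0,   0,   0,  39,   3,   0,   0,   0]), array([-9.50000000e-02, -9.00000000e-02, -8.50000000e-02, -8.00000000e-02,
       -7.50000000e-02, -7.00000000e-02, -6.50000000e-02, -6.00000000e-02,
       -5.50000000e-02, -5.00000000e-02, -4.50000000e-02, -4.00000000e-02,
       -3.50000000e-02, -3.00000000e-02, -2.50000000e-02, -2.00000000e-02,
       -1.50000000e-02, -1.00000000e-02, -5.00000000e-03,  8.32667268e-17,
        5.00000000e-03,  1.00000000e-02,  1.50000000e-02,  2.00000000e-02,
        2.50000000e-02,  3.00000000e-02,  3.50000000e-02,  4.00000000e-02,
        4.50000000e-02,  5.00000000e-02,  5.50000000e-02,  6.00000000e-02,
        6.50000000e-02,  7.00000000e-02,  7.50000000e-02,  8.00000000e-02,
        8.50000000e-02,  9.00000000e-02,  9.50000000e-02]))
0.041 597
((546.882568359375, 72.89373779296875), (48.20547103881836, 159.1807861328125), 73.86473083496094)
rack ext [-0.0218 -0.0847] [0.0269 0.0745]
0.052 365
((547.6004028320312, 72.64603424072266), (48.27326202392578, 182.2719268798828), 73.91509246826172)
rack ext [-0.0218 -0.0971] [0.0268 0.0852]
0.076 406
((545.825927734375, 70.4345703125), (19.624034881591797, 173.55821228027344), 74.30020141601562)
rack ext [-0.0095 -0.0917] [0.0101 0.0818]
```

View pics/w2.png

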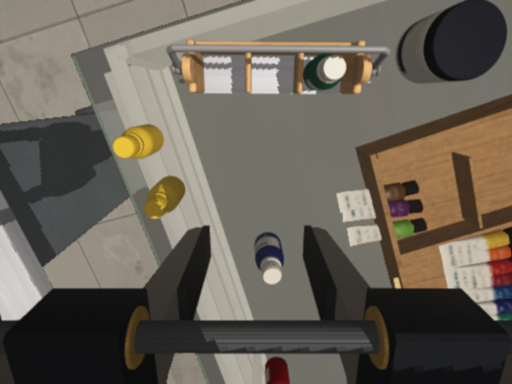

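Wrist view: rack dividers at (249,73) and (299,73), teal bottle at (325,70), and the bail bar leaning back along row 48. Corrected rack origin is (0.5462, 0.0727). Now going back over blue and down.

>>> apply_moves:
  increments: [0, 0, 0, -0.036, 0.006, 0, 0.2, 0, 0, 0, -0.036, 0.006, 0, 0.2, 0, 0, 0, -0.036, 0.005, 0, 0.2, 0, 0, 0, 0, 0, 0.034, 0.2, 0, 0, 0, 0, 0, 0.034, 0.2, 0, 0, 0, 0, 0, 0.034, 0.2, 0, 0, 0, 0, 0, 0, 0.2, 0, 0, 0, 0, 0, 0, 0.2]

```text
clock: 3.87
eef_pos: [0.4859, -0.1394, 0.3015]
eef_rot: [-179.8, -0.1, 74.2]
ft_force: [-0.0, -0.5, 0.6]
grip_width: 0.0549
finger_force: 0.0
```

```bash
sed -i 's/^O=.*//; s/O=np.array(\[.541,.0715\])/O=np.array([.5462,.0727])/' h.py
python3 - <<'E'
from h import *
delta((.487,-.136),.202); print(to_rack((.487,-.136)))
E
```

```text
pos [ 0.4859 -0.1394  0.3015] rot [-1.7975e+02 -5.0000e-02  7.4230e+01] tool shift [0.0035 0.0006 0.0995] turn [-0.0044 -0.0009 -0.0012] w 0.0549 ft [-0.  -0.5  0.6] t 3.8667
[-0.21693331  0.00051704]
```

Descend to tips at 12 mm, then close.

>>> apply_moves:
  increments: [-0.004, 0, 0, 0.003, 0, 0, 0.2, 0, 0, 0, 0, 0, 0.025, 0.2, 0, 0, 0, 0, 0, 0.025, 0.2, 0, 0, 0, 0, 0, 0.025, 0.2, 0, 0, 0, 0, 0, 0.015, 0.2, 0, 0, 0, 0, 0, 0.009, 0.2, 0, 0, 0, 0, 0, 0, -0.4, 0, 0, 0, 0, 0, 0, -0.4, 0, 0, 0, 0, 0, 0, -0.4, 0, 0, 0, 0, 0, 0, -0.4, 0, 0, 0, 0, 0, 0, -0.4, 0, 0, 0, 0, 0, 0, -0.4]
  grip_force: 6

```text
clock: 4.87
eef_pos: [0.4886, -0.1366, 0.205]
eef_rot: [179.7, 0.0, 74.3]
ft_force: [-1.8, 0.8, 7.1]
grip_width: 0.0341
finger_force: 6.0
```

Run:
```python
from h import *
delta(to_world(-.039,.054),.202)
```

```text
pos [ 0.4886 -0.1366  0.205 ] rot [1.7967e+02 3.0000e-02 7.4310e+01] tool shift [ 0.1781 -0.0552  0.0026] turn [0.0058 0.0006 0.0001] w 0.0341 ft [-1.8  0.8  7.1] t 4.8667
```

>>> apply_moves:
  increments: [0.006, 0, 0, 0, 0, -0.002, -0.4, 0, 0, 0, 0.012, -0.005, 0, -0.4, 0, 0, 0, 0.012, -0.005, 0, -0.4, 0, 0, 0, 0.012, -0.005, 0, -0.4, 0, 0, 0, 0.012, -0.005, 0, -0.4, 0, 0, 0, 0.012, -0.005, 0, -0.4, 0, 0, 0, 0.012, -0.005, 0, -0.4, 0, 0, 0, 0.012, -0.005, 0, -0.4, 0, 0, 0, 0.012, -0.005, 0, -0.4, 0, 0, 0, 0.012, -0.005, 0, -0.4, 0, 0, 0, 0.012, -0.005, 0, -0.4, 0, 0, 0, 0, 0, 0, -0.4]

```text
clock: 5.87
eef_pos: [0.4717, -0.0049, 0.2055]
eef_rot: [-179.8, -0.0, 74.4]
ft_force: [-0.2, 0.7, -0.7]
grip_width: 0.0339
finger_force: 6.0
```

Run:
```python
from h import *
delta(to_world(-.039,.054),.203)
p,P=wrist();cv2.imwrite('pics/w3.png',p[...,::-1])
```

```text
pos [ 0.4717 -0.0049  0.2055] rot [-1.7981e+02 -3.0000e-02  7.4440e+01] tool shift [ 0.0559 -0.0031  0.0025] turn [-0.0032 -0.0005  0.0024] w 0.0339 ft [-0.2  0.7 -0.7] t 5.8667
```

View pics/w3.png

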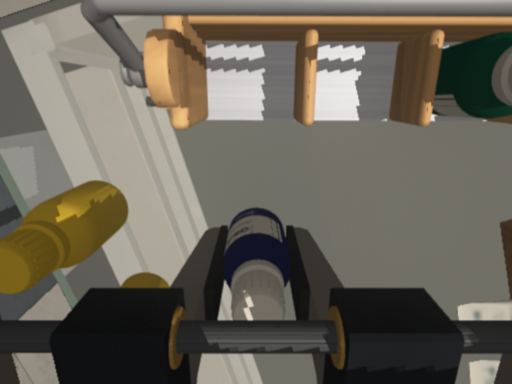

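Blue bottle at (257,240) stands upright between the fingers, lined up with the near bay (u 197–297). Continuing to the mouth, then releasing and backing off.

>>> apply_moves:
  increments: [-0.003, 0, 0, 0.01, -0.003, 0.001, -0.4, 0, 0, 0, 0.012, 0, 0, -0.4, 0, 0, 0, 0.012, 0, 0, -0.4, 0, 0, 0, 0.011, 0, 0, -0.4, 0, 0, 0, 0.011, 0, 0, -0.4, 0, 0, 0, 0, 0, 0, -0.4, 0, 0, 0, 0, 0, 0, 0.2, 0, 0, 0, 0, 0, 0, 0.2, 0, 0, 0, 0, 0, 0, 0.2, 0, 0, 0, 0, 0, 0, 0.2]

```text
clock: 6.75
eef_pos: [0.4846, 0.0471, 0.2048]
eef_rot: [179.9, 0.0, 74.3]
ft_force: [0.7, -0.0, -0.3]
grip_width: 0.0551
finger_force: 0.0
```

>>> apply_moves:
  increments: [0, 0, 0, -0.012, 0, 0, 0.2, 0, 0, 0, -0.013, 0, 0, 0.2, 0, 0, 0, -0.013, 0, 0, 0.2, 0, 0, 0, 0, 0, 0, -1, 0, 0, 0, 0, 0, 0, -1, 0, 0, 0, 0, 0, 0, -1, 0, 0, 0, 0, 0, 0, -1, 0, 0, 0, 0, 0, 0, -1, 0, 0, 0, 0, 0, 0, -1, 0, 0, 0, 0, 0, 0, -1]

```text
clock: 7.58
eef_pos: [0.4744, 0.0112, 0.2048]
eef_rot: [179.9, -0.0, 74.3]
ft_force: [0.5, -0.3, 1.1]
grip_width: 0.0108
finger_force: 0.0
```

Run:
```python
from h import *
delta(to_world(-.0275,.054),.203); print(to_rack(get_obs()['eef_pos']))
p,P=wrist();cv2.imwrite('pics/w4.png',p[...,::-1])
```

```text
pos [0.4744 0.0112 0.2048] rot [179.94  -0.    74.33] tool shift [ 0.0512 -0.0015  0.0018] turn [ 0.001  -0.      0.0006] w 0.0108 ft [ 0.5 -0.3  1.1] t 7.5833
[-0.07864983  0.05243227]
```

View pics/w4.png

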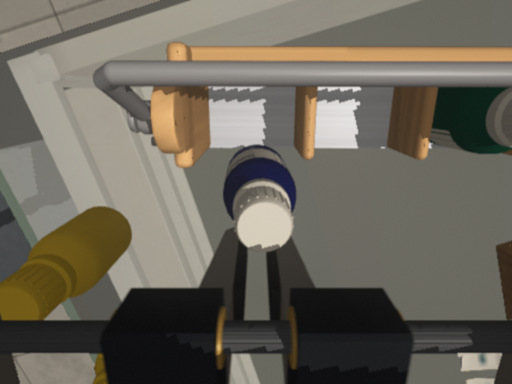

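Blue stands upright in the mouth of the near bay, cap at (264,228). I'll lean the tool back 10° so the palm clears the bail, then push low.

>>> apply_moves:
  increments: [0, 0, 0, -0.017, -0.001, 0.003, -1, 0, 0, 0, -0.017, -0.001, 0.003, -1, 0, 0.085, 0, 0, 0, 0, -1, 0, 0.085, 0, 0, 0, 0, -1, 0, 0, 0, 0, 0, 0, -1, 0, 0, 0, 0, 0, 0, -1]

```text
clock: 8.13
eef_pos: [0.4632, -0.0217, 0.1988]
eef_rot: [180.0, -9.6, 74.2]
ft_force: [0.1, -0.2, 0.4]
grip_width: 0.0
finger_force: 0.0
```

```bash
cat >> h.py <<'E'
def tip():
    o=get_obs();R=Ro.from_euler('xyz',o['eef_rot'],degrees=True);t=o['eef_pos']+R.apply([.010,0,.19])
    print('front tip rack',to_rack(t).round(4),'z',t[2].round(4),'horiz fwd in tool',R.inv().apply([*RX,0]).round(3),'ft along rackx',round(float(np.dot(o['ft_force'][:2],RX)),2),'w',round(o['grip_width'],4))
E
python3 -c "from h import *;tip()"
```

```text
front tip rack [-0.0717  0.0542] z 0.0131 horiz fwd in tool [ 0.986 -0.001  0.167] ft along rackx -0.2 w 0.0
```

Push 50 mm (10 × 5 mm).

>>> apply_moves:
  increments: [0, 0, 0, 0.0049, 0, 0.0008, -1, 0, 0, 0, 0.0049, 0, 0.0008, -1, 0, 0, 0, 0.0049, 0, 0.0008, -1, 0, 0, 0, 0.0049, 0, 0.0008, -1, 0, 0, 0, 0.0049, 0, 0.0008, -1, 0, 0, 0, 0.0049, 0, 0.0008, -1, 0, 0, 0, 0.0049, 0, 0.0008, -1, 0, 0, 0, 0.0049, 0, 0.0008, -1, 0, 0, 0, 0.0049, 0, 0.0008, -1, 0, 0, 0, 0.0049, 0, 0.0008, -1, 0, 0, 0, 0, 0, 0, -1]

```text
clock: 9.05
eef_pos: [0.4769, 0.0272, 0.1992]
eef_rot: [179.9, -9.8, 74.4]
ft_force: [-0.4, 0.1, -0.5]
grip_width: 0.0004
finger_force: 0.0
```

```bash
python3 -c "from h import *;tip()"
```

```text
front tip rack [-0.0205  0.0543] z 0.0137 horiz fwd in tool [0.986 0.001 0.169] ft along rackx 0.03 w 0.0004
```

>>> apply_moves:
  increments: [0, 0, 0, 0.0015, 0, 0.0003, -1, 0, 0, 0, 0.0015, 0, 0.0003, -1, 0, 0, 0, 0, 0, 0, -1]

```text
clock: 9.3
eef_pos: [0.4776, 0.0293, 0.1992]
eef_rot: [179.9, -9.7, 74.3]
ft_force: [-0.1, -1.5, 0.6]
grip_width: 0.0003
finger_force: 0.8
```

```bash
python3 -c "from h import *;tip()"
```

```text
front tip rack [-0.0185  0.0541] z 0.0136 horiz fwd in tool [0.986 0.    0.169] ft along rackx -1.45 w 0.0003
```

>>> apply_moves:
  increments: [0, 0, 0, 0.0015, 0, 0.0003, -1, 0, 0, 0, 0, 0, 0, -1, 0, 0, 0, 0, 0, 0, -1]

```text
clock: 9.55
eef_pos: [0.4781, 0.03, 0.1993]
eef_rot: [179.9, -9.6, 74.3]
ft_force: [-2.3, -6.5, 1.8]
grip_width: 0.0006
finger_force: 3.4
```

```bash
python3 -c "from h import *;tip()"
```

```text
front tip rack [-0.018   0.0537] z 0.0136 horiz fwd in tool [0.986 0.    0.167] ft along rackx -6.89 w 0.0006
```

Home: the force rose to 7 N against the back. Backing off, righting the tool, lifting.

>>> apply_moves:
  increments: [0, 0, 0, -0.02, 0, -0.0034, -1, 0, 0, 0, -0.03, 0, -0.005, -1, 0, 0, 0, -0.03, 0, -0.005, -1, 0, -0.085, 0, 0, 0, -0.01, -1, 0, -0.085, 0, 0, 0, -0.03, 0.2, 0, 0, 0, 0, 0, -0.035, 0.2, 0, 0, 0, 0, 0, -0.035, 0.2, 0, 0, 0, 0, 0, 0, 0.2, 0, 0, 0, 0, 0, 0, 0.2]

```text
clock: 10.3
eef_pos: [0.4556, -0.0515, 0.3107]
eef_rot: [179.6, 0.0, 74.3]
ft_force: [0.1, 0.3, -0.9]
grip_width: 0.0318
finger_force: 0.0
```

```bash
python3 -c "
from h import *
delta((.446,-.336),.33)"
```

```text
pos [ 0.4556 -0.0515  0.3107] rot [179.64   0.    74.28] tool shift [-0.2765  0.0679 -0.0188] turn [ 0.0064  0.0001 -0.0003] w 0.0318 ft [ 0.1  0.3 -0.9] t 10.3
```

>>> apply_moves:
  increments: [0.006, 0, 0, -0.031, 0.0075, -0.002, 0.2, 0, 0, 0, -0.031, 0.0075, -0.002, 0.2, 0, 0, 0, -0.031, 0.0075, -0.002, 0.2, 0, 0, 0, -0.031, 0.0075, -0.002, 0.2, 0, 0, 0, -0.031, 0.0075, -0.002, 0.2, 0, 0, 0, -0.031, 0.0075, -0.002, 0.2, 0, 0, 0, -0.031, 0.0075, -0.002, 0.2, 0, 0, 0, -0.031, 0.0075, -0.002, 0.2, 0, 0, 0, -0.028, 0.008, -0.002, 0.2, 0, 0, 0, 0, 0, 0, 0.2, 0, 0, 0, 0, 0, 0, 0.2]

```text
clock: 11.22
eef_pos: [0.445, -0.336, 0.3242]
eef_rot: [-179.6, -0.1, 74.2]
ft_force: [0.2, -0.3, 0.4]
grip_width: 0.0553
finger_force: 0.0
```

Run:
```python
from h import *
p,P=wrist();Q=P.reshape(-1,3);c=Q[(Q[:,2]>.072)&(Q[:,2]<.086)&(np.hypot(Q[:,0]-.446,Q[:,1]+.336)<.035)]
m=(c.min(0)+c.max(0))/2;print(len(c),m,np.ptp(c,axis=0))
delta(m[:2],.203)
```

```text
641 [ 0.44554422 -0.33656143  0.0764058 ] [0.02236739 0.02209203 0.00876659]
pos [ 0.4452 -0.3349  0.3242] rot [-1.7955e+02 -1.5000e-01  7.4250e+01] tool shift [-0.0018  0.0018  0.1212] turn [-0.0079 -0.0026 -0.0009] w 0.0552 ft [0.2 0.6 0.1] t 11.2667
```

>>> apply_moves:
  increments: [-0.007, -0.002, 0, -0.002, 0.001, 0, 0.2, 0, 0, 0, 0, 0, 0.03, 0.2, 0, 0, 0, 0, 0, 0.03, 0.2, 0, 0, 0, 0, 0, 0.03, 0.2, 0, 0, 0, 0, 0, 0.02, 0.2, 0, 0, 0, 0, 0, 0.009, 0.2, 0, 0, 0, 0, 0, 0, -0.4, 0, 0, 0, 0, 0, 0, -0.4, 0, 0, 0, 0, 0, 0, -0.4, 0, 0, 0, 0, 0, 0, -0.4, 0, 0, 0, 0, 0, 0, -0.4, 0, 0, 0, 0, 0, 0, -0.4]

```text
clock: 12.27
eef_pos: [0.4467, -0.3383, 0.2087]
eef_rot: [179.8, 0.2, 74.3]
ft_force: [0.2, 1.7, 3.6]
grip_width: 0.034
finger_force: 6.0
```

```bash
python3 -c "
from h import *
delta(to_world(-.040,.002),.204)"
```

```text
pos [ 0.4467 -0.3383  0.2087] rot [179.77   0.18  74.3 ] tool shift [ 0.3826 -0.0174  0.0034] turn [0.0041 0.0032 0.    ] w 0.034 ft [0.2 1.7 3.6] t 12.2667
```

>>> apply_moves:
  increments: [0.004, 0.003, 0, 0.012, -0.0007, 0, -0.4, 0, 0, 0, 0.014, -0.0007, 0, -0.4, 0, 0, 0, 0.014, -0.0007, 0, -0.4, 0, 0, 0, 0.014, -0.0007, 0, -0.4, 0, 0, 0, 0.014, -0.0007, 0, -0.4, 0, 0, 0, 0.014, -0.0007, 0, -0.4, 0, 0, 0, 0.014, -0.0007, 0, -0.4, 0, 0, 0, 0.014, -0.0007, 0, -0.4, 0, 0, 0, 0.014, -0.0007, 0, -0.4, 0, 0, 0, 0.014, -0.0007, 0, -0.4, 0, 0, 0, 0.014, -0.0007, 0, -0.4, 0, 0, 0, 0.014, -0.0007, 0, -0.4]

```text
clock: 13.27
eef_pos: [0.4837, -0.1749, 0.2086]
eef_rot: [180.0, 0.1, 74.3]
ft_force: [-0.4, -2.5, 6.1]
grip_width: 0.0341
finger_force: 6.0
```

>>> apply_moves:
  increments: [0, 0, 0, 0.014, -0.0007, 0, -0.4, 0, 0, 0, 0.014, -0.0007, 0, -0.4, 0, 0, 0, 0.014, -0.0007, 0, -0.4, 0, 0, 0, 0.014, -0.0007, 0, -0.4, 0, 0, 0, 0.014, -0.0007, 0, -0.4, 0, 0, 0, 0.014, -0.0007, 0, -0.4, 0, 0, 0, 0.014, -0.0007, 0, -0.4, 0, 0, 0, 0.014, -0.0007, 0, -0.4, 0, 0, 0, 0.014, -0.0007, 0, -0.4, 0, 0, 0, 0.014, -0.0007, 0, -0.4, 0, 0, 0, 0.012, -0.0007, 0, -0.4, 0, 0, 0, 0, 0, 0, -0.4]

```text
clock: 14.27
eef_pos: [0.5172, -0.0249, 0.2086]
eef_rot: [180.0, -0.1, 74.4]
ft_force: [0.5, 3.0, 8.3]
grip_width: 0.0338
finger_force: 6.0
```

Run:
```python
from h import *
delta(to_world(-.040,.002),.204)
p,P=wrist();cv2.imwrite('pics/w5.png',p[...,::-1])
```

```text
pos [ 0.5172 -0.0249  0.2086] rot [ 1.800e+02 -1.000e-01  7.442e+01] tool shift [ 0.0618 -0.0004  0.0047] turn [ 0.0001 -0.0018  0.002 ] w 0.0338 ft [0.5 3.  8.3] t 14.2667
```

View pics/w5.png

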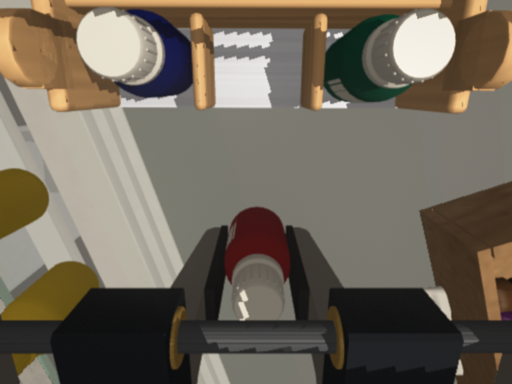

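Red at (257,240) is centred on the middle bay (u 214–302); blue (155,60) is home like teal (370,60). Continuing to the mouth, then releasing and backing off.

>>> apply_moves:
  increments: [0, 0, 0, 0.012, 0, -0.001, -0.4, 0, 0, 0, 0.012, 0, 0, -0.4, 0, 0, 0, 0.012, 0, 0, -0.4, 0, 0, 0, 0.012, 0, 0, -0.4, 0, 0, 0, 0.012, 0, 0, -0.4, 0, 0, 0, 0, 0, 0, -0.4, 0, 0, 0, 0, 0, 0, 0.2, 0, 0, 0, 0, 0, 0, 0.2, 0, 0, 0, 0, 0, 0, 0.2, 0, 0, 0, 0, 0, 0, 0.2]

```text
clock: 15.15
eef_pos: [0.5327, 0.03, 0.2082]
eef_rot: [-179.8, -0.1, 74.3]
ft_force: [-0.2, -0.2, -0.2]
grip_width: 0.0547
finger_force: 0.0
```

>>> apply_moves:
  increments: [0, 0, 0, -0.013, 0, 0, 0.2, 0, 0, 0, -0.015, 0, 0, 0.2, 0, 0, 0, -0.015, 0, 0, 0.2, 0, 0, 0, 0, 0, 0, -1, 0, 0, 0, 0, 0, 0, -1, 0, 0, 0, 0, 0, 0, -1, 0, 0, 0, 0, 0, 0, -1, 0, 0, 0, 0, 0, 0, -1, 0, 0, 0, 0, 0, 0, -1, 0, 0, 0, 0, 0, 0, -1]

```text
clock: 15.98
eef_pos: [0.5214, -0.0106, 0.2085]
eef_rot: [-179.9, -0.1, 74.3]
ft_force: [1.2, 0.2, -0.0]
grip_width: 0.0102
finger_force: 0.0
```

>>> apply_moves:
  increments: [0, 0, 0, -0.017, 0, 0.003, -1, 0, 0, 0, -0.017, 0, 0.003, -1, 0, 0.085, 0, 0, 0, 0, -1, 0, 0.085, 0, 0, 0, 0, -1, 0, 0, 0, 0, 0, 0, -1, 0, 0, 0, 0, 0, 0, -1]

```text
clock: 16.48
eef_pos: [0.5121, -0.044, 0.2025]
eef_rot: [-179.9, -9.7, 74.2]
ft_force: [0.5, 0.5, 0.4]
grip_width: 0.0003
finger_force: 0.0
```

```bash
python3 -c "from h import *;tip();delta((.5,0),.2)"
```

```text
front tip rack [-0.0798  0.0016] z 0.0169 horiz fwd in tool [ 0.986 -0.001  0.168] ft along rackx 0.65 w 0.0003
pos [ 0.5121 -0.044   0.2025] rot [-179.87   -9.67   74.23] tool shift [ 0.0381 -0.0236  0.0091] turn [-0.0021 -0.1688 -0.0009] w 0.0003 ft [0.5 0.5 0.4] t 16.4833
```

>>> apply_moves:
  increments: [0, 0, 0, 0.0042, 0, 0.0047, -1, 0, 0, 0, 0.0054, 0, 0.0009, -1, 0, 0, 0, 0.0054, 0, 0.0009, -1, 0, 0, 0, 0.0054, 0, 0.0009, -1, 0, 0, 0, 0.0054, 0, 0.0009, -1, 0, 0, 0, 0.0054, 0, 0.0009, -1, 0, 0, 0, 0.0054, 0, 0.0009, -1, 0, 0, 0, 0.0054, 0, 0.0009, -1, 0, 0, 0, 0.0054, 0, 0.0009, -1, 0, 0, 0, 0.0054, 0, 0.0009, -1, 0, 0, 0, 0.0054, 0, 0.0009, -1, 0, 0, 0, 0, 0, 0, -1]

```text
clock: 17.48
eef_pos: [0.5283, 0.0145, 0.1988]
eef_rot: [-179.9, -9.8, 74.3]
ft_force: [0.3, -0.4, -0.9]
grip_width: 0.0001
finger_force: 0.2
```

```bash
python3 -c "from h import *;tip()"
```

```text
front tip rack [-0.0188  0.0019] z 0.0132 horiz fwd in tool [0.985 0.001 0.17 ] ft along rackx -0.26 w 0.0001
```

>>> apply_moves:
  increments: [0, 0, 0, 0.0015, 0, 0.0003, -1, 0, 0, 0, 0, 0, 0, -1, 0, 0, 0, 0, 0, 0, -1]

```text
clock: 17.73
eef_pos: [0.5285, 0.0149, 0.1988]
eef_rot: [-179.9, -9.8, 74.3]
ft_force: [-1.2, -3.0, -0.2]
grip_width: 0.0003
finger_force: 1.5
```

```bash
python3 -c "from h import *;tip()"
```

```text
front tip rack [-0.0183  0.0018] z 0.0132 horiz fwd in tool [ 0.986 -0.     0.17 ] ft along rackx -3.24 w 0.0003
```

Red is home as well: tip at the same depth, force rising. Backing off and lifting, ready to go over behind the bail.

>>> apply_moves:
  increments: [0, 0, 0, -0.02, 0, -0.0034, -1, 0, 0, 0, -0.03, 0, -0.005, -1, 0, 0, 0, -0.02, 0, -0.0034, -1, 0, -0.085, 0, 0, 0, -0.01, -1, 0, -0.085, 0, 0, 0, -0.03, -1, 0, 0, 0, 0, 0, -0.04, -1, 0, 0, 0, 0, 0, -0.04, -1, 0, 0, 0, 0, 0, -0.04, -1, 0, 0, 0, 0, 0, 0, -1, 0, 0, 0, 0, 0, 0, -1]

```text
clock: 18.57
eef_pos: [0.5095, -0.0577, 0.3615]
eef_rot: [179.7, -0.1, 74.3]
ft_force: [-0.2, 0.9, -0.7]
grip_width: 0.0004
finger_force: 0.0
```

Run:
```python
from h import *
delta(to_world(.042,0),.345)
p,P=wrist();cv2.imwrite('pics/w6.png',p[...,::-1])
Q=P.reshape(-1,3);r=np.c_[(Q[:,:2]-O)@np.c_[RX,RY],Q[:,2]]
def cap(y):
    c=r[(r[:,2]>.074)&(r[:,2]<.083)&(np.hypot(r[:,0]+.001,r[:,1]-y)<.018)];print('cap',y,len(c),((c.min(0)+c.max(0))/2).round(4) if len(c) else '')
cap(.054);cap(0);cap(-.054)
b=r[(r[:,2]>.09)&(r[:,2]<.115)&(abs(r[:,1])<.08)&(abs(r[:,0])<.06)];print('bar',len(b),np.median(b,0).round(4),b.min(0).round(4),b.max(0).round(4))
```

```text
pos [ 0.5095 -0.0577  0.3615] rot [ 1.7972e+02 -9.0000e-02  7.4280e+01] tool shift [ 1.774e-01 -1.000e-04  1.680e-02] turn [ 0.0049 -0.0015 -0.0003] w 0.0004 ft [-0.2  0.9 -0.7] t 18.5667
cap 0.054 754 [-0.002   0.048   0.0776]
cap 0 746 [-0.0001  0.001   0.0777]
cap -0.054 743 [-0.0025 -0.0522  0.0775]
bar 899 [ 0.0082 -0.0049  0.1029] [ 0.0071 -0.0799  0.0996] [0.0092 0.08   0.1056]
```

View pics/w6.png

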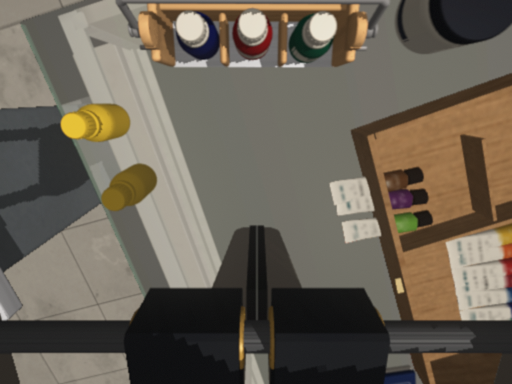

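All three bottles (195,38), (252,38), (313,38) stand in a row, home. The bail bar is behind them. Going over and down behind the bar.

>>> apply_moves:
  increments: [0.005, 0, 0, 0.036, 0, 0, -1, 0, 0, 0, 0.036, 0, 0, -1, 0, 0, 0, 0.036, 0, 0, -1, 0, 0, 0, 0.036, 0, 0, -1, 0, 0, 0, 0.034, 0, 0, -1, 0, 0, 0, 0, 0, 0.02, -1, 0, 0, 0, 0, 0, 0.025, -1, 0, 0, 0, 0, 0, 0.025, -1, 0, 0, 0, 0, 0, 0.015, -1, 0, 0, 0, 0, 0, 0, -1]

```text
clock: 19.45
eef_pos: [0.5534, 0.1143, 0.2669]
eef_rot: [-178.9, 0.1, 74.3]
ft_force: [0.1, 0.0, 0.4]
grip_width: 0.001
finger_force: 0.0
```

```bash
python3 -c "from h import *;tip();delta(to_world(-.016,0),.276)"
```

```text
front tip rack [0.0516 0.0079] z 0.0769 horiz fwd in tool [ 1.    -0.    -0.002] ft along rackx 0.06 w 0.001
pos [0.5534 0.1143 0.2669] rot [-1.7892e+02  1.0000e-01  7.4290e+01] tool shift [-0.058   0.0042 -0.0091] turn [-0.0189  0.0017 -0.0001] w 0.001 ft [0.1 0.  0.4] t 19.45
```

>>> apply_moves:
  increments: [-0.01, 0, 0, 0, 0, 0, -1, 0, 0, 0, 0, 0, 0, -1]

```text
clock: 19.62
eef_pos: [0.5563, 0.1141, 0.2736]
eef_rot: [179.8, -0.1, 74.3]
ft_force: [0.1, 0.5, 0.4]
grip_width: 0.0004
finger_force: 0.0
```

```bash
python3 -c "from h import *;tip();delta(to_world(-.016,0),.276)"
```

```text
front tip rack [0.0528 0.0008] z 0.0836 horiz fwd in tool [ 1.    -0.     0.001] ft along rackx 0.54 w 0.0004
pos [0.5563 0.1141 0.2736] rot [ 1.798e+02 -7.000e-02  7.429e+01] tool shift [-0.0586  0.0015 -0.0025] turn [ 0.0034 -0.0012 -0.0002] w 0.0004 ft [0.1 0.5 0.4] t 19.6167
```

>>> apply_moves:
  increments: [0, 0, 0, 0, 0, -0.003, -1, 0, 0, 0, -0.0055, 0, 0, -1, 0, 0, 0, -0.0055, 0, 0, -1, 0, 0, 0, -0.0055, 0, 0, -1, 0, 0, 0, -0.0055, 0, 0, -1, 0, 0, 0, -0.0055, 0, 0, -1, 0, 0, 0, -0.0055, 0, 0, -1, 0, 0, 0, -0.0055, 0, 0, -1, 0, 0, 0, -0.0055, 0, 0, -1, 0, 0, 0, -0.0055, 0, 0, -1, 0, 0, 0, -0.0055, 0, 0, -1, 0, 0, 0, -0.003, 0, 0, -1]

```text
clock: 20.62
eef_pos: [0.54, 0.0579, 0.2758]
eef_rot: [179.9, -0.1, 74.3]
ft_force: [1.1, 4.8, -3.1]
grip_width: 0.0005
finger_force: 2.1
```

```bash
cat >> h.py <<'E'
def bar():
    p,P=wrist();Q=P.reshape(-1,3);r=np.c_[(Q[:,:2]-O)@np.c_[RX,RY],Q[:,2]]
    b=r[(r[:,2]>.084)&(r[:,2]<.115)&(abs(r[:,1])<.08)&(abs(r[:,1])>.03)&(abs(r[:,0])<.06)]
    print('bar',len(b),np.median(b,0).round(4) if len(b) else '');return p
E
python3 -c "
from h import *
tip();delta(to_world(-.016,0),.276);bar()"
```

```text
front tip rack [-0.0056  0.0017] z 0.0858 horiz fwd in tool [ 1.    -0.001  0.001] ft along rackx 4.87 w 0.0005
pos [0.54   0.0579 0.2758] rot [ 1.7992e+02 -8.0000e-02  7.4270e+01] tool shift [-0.0001  0.002  -0.0002] turn [ 0.0014 -0.0015 -0.0005] w 0.0005 ft [ 1.1  4.8 -3.1] t 20.6167
bar 1905 [-0.0261 -0.0301  0.0956]
```

The bar is past the top, at about x −27, z 93 mm. Now back off, lift over, and press down from the front.

>>> apply_moves:
  increments: [0, 0, 0, 0.005, 0, 0, -1, 0, 0, 0, 0, 0, -0.02, -1, 0, 0, 0, 0, 0, -0.02, -1, 0, 0, 0, 0, 0, 0, -1, 0, 0, 0, -0.011, 0, 0, -1, 0, 0, 0, -0.011, 0, 0, -1, 0, 0, 0, 0, 0, 0.01, -1, 0, 0, 0, 0, 0, 0.01, -1, 0, 0, 0, 0, 0, 0, -1, 0, 0, 0, 0, 0, 0, -1]

```text
clock: 21.5
eef_pos: [0.5351, 0.042, 0.2944]
eef_rot: [-179.9, -0.0, 74.3]
ft_force: [-0.1, 0.9, 0.6]
grip_width: 0.0005
finger_force: 0.0
```

```bash
python3 -c "
from h import *
tip();delta(to_world(-.033,0),.239);bar()"
```

```text
front tip rack [-0.0224  0.0026] z 0.1044 horiz fwd in tool [ 1.    -0.     0.001] ft along rackx 0.86 w 0.0005
pos [0.5351 0.042  0.2944] rot [-1.7995e+02 -3.0000e-02  7.4290e+01] tool shift [-0.0005  0.0025  0.0553] turn [-0.0009 -0.0006 -0.0002] w 0.0005 ft [-0.1  0.9  0.6] t 21.5
bar 1541 [-0.0268  0.0323  0.0953]
```

Press down 50 mm.

>>> apply_moves:
  increments: [0, 0, 0, 0, 0, 0.005, -1, 0, 0, 0, 0, 0, 0.005, -1, 0, 0, 0, 0, 0, 0.005, -1, 0, 0, 0, 0, 0, 0.005, -1, 0, 0, 0, 0, 0, 0.005, -1, 0, 0, 0, 0, 0, 0.005, -1, 0, 0, 0, 0, 0, 0.005, -1, 0, 0, 0, 0, 0, 0.005, -1, 0, 0, 0, 0, 0, 0.005, -1, 0, 0, 0, 0, 0, 0.005, -1, 0, 0, 0, 0, 0, 0, -1]

```text
clock: 22.47
eef_pos: [0.5355, 0.0421, 0.2451]
eef_rot: [179.9, -0.1, 74.3]
ft_force: [-0.1, 0.5, 0.4]
grip_width: 0.0007
finger_force: 0.0
```

```bash
python3 -c "
from h import *
tip();delta(to_world(-.033,0),.236)
p=bar();cv2.imwrite('pics/w7.png',p[...,::-1])"
```

```text
front tip rack [-0.0221  0.0018] z 0.0551 horiz fwd in tool [1.    0.    0.001] ft along rackx 0.46 w 0.0007
pos [0.5355 0.0421 0.2451] rot [ 1.7994e+02 -6.0000e-02  7.4300e+01] tool shift [-0.0007  0.002   0.0091] turn [ 0.001 -0.001  0.   ] w 0.0007 ft [-0.1  0.5  0.4] t 22.4667
bar 0
```

View pics/w7.png

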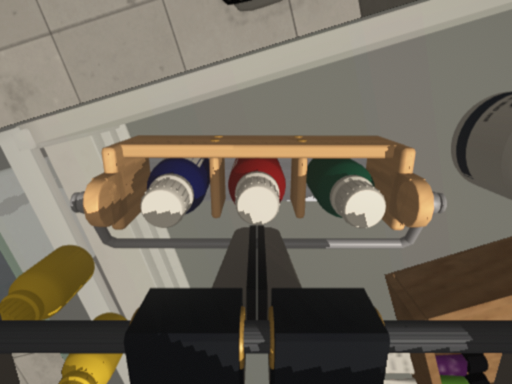

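The bar (row 242) is down in front of the three bottles, nearly shut. Pressing on until the stop is felt.

>>> apply_moves:
  increments: [0, 0, 0, 0, 0, 0.003, -1, 0, 0, 0, 0, 0, 0.003, -1, 0, 0, 0, 0, 0, 0.003, -1, 0, 0, 0, 0, 0, 0, -1]

```text
clock: 22.85
eef_pos: [0.5361, 0.042, 0.2371]
eef_rot: [179.8, -0.1, 74.3]
ft_force: [0.1, 0.0, -0.6]
grip_width: 0.0005
finger_force: 0.2
```

>>> apply_moves:
  increments: [0, 0, 0, 0, 0, 0.0015, -1, 0, 0, 0, 0, 0, 0, -1, 0, 0, 0, 0, 0, 0, -1]

```text
clock: 23.1
eef_pos: [0.5362, 0.042, 0.2363]
eef_rot: [179.8, -0.1, 74.3]
ft_force: [-0.5, 1.9, 3.5]
grip_width: 0.0004
finger_force: 2.0
```

>>> apply_moves:
  increments: [0, 0, 0, 0, 0, 0.002, -1, 0, 0, 0, 0, 0, 0, -1, 0, 0, 0, 0, 0, 0, -1]

```text
clock: 23.35
eef_pos: [0.5364, 0.0421, 0.2359]
eef_rot: [179.8, -0.1, 74.3]
ft_force: [-6.1, 1.5, 16.2]
grip_width: 0.0007
finger_force: 8.3
```

On the stop: tip at 46 mm as expected, force rising sharply. Lifting away and checking.

>>> apply_moves:
  increments: [0, 0, 0, -0.001, 0, -0.006, -1, 0, 0, 0, -0.012, 0, -0.012, -1, 0, 0, 0, -0.02, 0, -0.02, -1, 0, 0, 0, -0.02, 0, -0.03, -1, 0, 0, 0, -0.02, 0, -0.03, -1, 0, 0, 0, -0.02, 0, -0.03, -1, 0, 0, 0, 0, 0, 0, -1, 0, 0, 0, 0, 0, 0, -1]

```text
clock: 24.02
eef_pos: [0.5107, -0.0486, 0.3634]
eef_rot: [179.6, -0.0, 74.2]
ft_force: [0.5, -0.4, -0.9]
grip_width: 0.0006
finger_force: 0.0
```

Run:
```python
from h import *
p,P=wrist();cv2.imwrite('pics/w8.png',p[...,::-1])
Q=P.reshape(-1,3);r=np.c_[(Q[:,:2]-O)@np.c_[RX,RY],Q[:,2]]
for y in(.054,0,-.054):
    c=r[(r[:,2]>.074)&(r[:,2]<.083)&(np.hypot(r[:,0]+.001,r[:,1]-y)<.018)];print('cap',y,((c.min(0)+c.max(0))/2).round(4))
b=r[(r[:,2]>.03)&(r[:,2]<.06)&(abs(r[:,1])<.07)&(r[:,0]<-.023)&(r[:,0]>-.05)];print('bar',len(b),np.median(b,0).round(4))
```

```text
cap 0.054 [-0.0017  0.0482  0.0776]
cap 0 [-0.0002  0.0011  0.0776]
cap -0.054 [-0.0021 -0.052   0.0778]
bar 1182 [-0.0286  0.0041  0.0451]
```

View pics/w8.png

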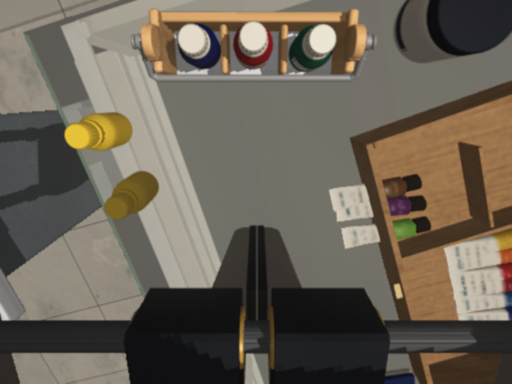

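The bottles at (195,45), (252,45) and (315,45) are home and upright, and the bail (row 76) lies shut across the mouths at x −28, z 43–45 mm. Bystanders are untouched. Handing in.

```bash
python3 -c "from workcell import *;print(hand_in())"
```

```text
the job is handed in; nothing more can be done
None
```

The blue and red bottles were slid upright to the back of bay_0 and bay_1, the bail is swung over and pressed down onto its stop in front of all three, and I handed the job in at about 24 s without touching anything else on the counter.

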